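Gauge the depth of an inlay groove

TASK

Check how deep the inlay groove in the sloping panel is: pick up the dial depth gauge, set its base flat on the panel face and square across the groove, with the spindle tip on the pencil cross on the groove floor, and press it on lightly, with about 8 newtons. Finish while still gripping and pressing the gauge there so that the dial can be read. Never ram the panel, and leave the other things on the bench alone.

Things in the scene. Friction and masses are not known exactly. Their poses are not given: they have to be found in the camera images.
- panel: Wooden inlay panel, 240 (x) x 230 (y) x 19 mm, on a tabletop easel with a 275 x 250 mm board; does not move. Origin: centre of its face, 85 mm above the bench. x up the slope (15 degrees, low edge towards the robot), y level, z square out of the face. A groove 30 mm wide (y -15 to 15) and 5 mm deep runs along x, -85 to 85. Low-edge ledge with pencil: 4 mm above the face.
- clamps (a point): Point on the panel face midway between two G-clamps, which hold the panel at its sides, 100 mm to either side of here along the panel's y; they stand up to 55 mm out of the face and reach 138 mm to either side.
- mark (a point): Centre of the pencil cross (two dark strokes 26 mm long, 3 mm wide) on the groove floor, 5 mm below the face; somewhere along the middle of the groove, up to 45 mm either way from the panel's centre. Its axes are the panel's.
- gauge: Dial depth gauge, about 0.29 kg (+-20 %), standing upright on the bench left or right of the easel. Origin: centre of the base's underside, on the spindle axis; z up through the dial, y along the base, dial looks to -x. Steel base 80 (y) x 20 (x) x 12 mm, boss 18 x 26 mm up to 24 mm, stem 10 mm diameter, dial case above, cap 9 mm diameter up to 100 mm.
- gauge_dial (a point): Centre of the round dial case, on the gauge's axis, 62 mm above the base's underside: 56 mm diameter (y-z plane), 22 mm thick (x -11 to 11). Its two flat faces are the grip.
- gauge_tip (a point): The round lower tip (5 mm diameter) of the gauge's spindle. The spindle slides along the gauge's z axis.
- spindle (a joint): How far the spindle tip sticks out below the base's underside, m: 0 flush (as it stands on the bench), 0.012 fully out when the gauge hangs free; a spring pushes it out with 0.7 N (out) to 1.2 N (flush). With the base seated over the groove it reads the groove's depth.
- glue: White glue bottle, 60 mm diameter, 155 mm tall, standing on the bench; bystander. Origin: centre of its underside.
- mallet: Wooden mallet lying on the bench, head 105 x 65 x 55 mm, handle 165 mm along its +y; bystander. Origin: under the head's centre.
- sanding_block: Cork sanding block, 105 x 63 x 33 mm; bystander. Origin: centre of its underside.
- strip: Loose pale inlay strip, 168 (x) x 29 x 6 mm, lying on the bench; bystander. Origin: centre of its underside.
Mind the look-alikes: they are no part of the job. Leave any blue or purple look-alike of the gauge alone.

How it is judged:
At the end, for the whole second after the job is handed in: Gauge gripped and still; tip within 6 mm of the cross centre; axis within 3 degrees of square to the face; base within 11 degrees of square across the groove, underside within 1.5 mm of the face; spindle reads 3.5 to 6.5 mm; gauge presses on the panel with 3.5 to 18 N (distance between gauge_tip and mark below 0.006 m and angle between the z axis of gauge and the z axis of panel, either way round below 0.05 rad and angle between the y axis of gauge and the y axis of panel, either way round below 0.2 rad and z of gauge in the frame of panel below 0.0015 m and value of joint spindle between 0.0035 and 0.0065 m and contact force between gauge and panel between 3.5 and 18 N and contact force between the fingers and gauge above 2 N and linear speed of gauge below 0.01 m/s); the arm keeps its last pose, push and grip.
It fails at once if the gauge is rammed against the panel (over 40 N) (contact force between gauge and panel above 40 N).
It fails at once if a bystander is pushed more than 20 mm (distance of any of glue, mallet, sanding_block, strip from where it was at the start of the episode above 0.02 m).
It also fails if it takes over 38 s, if anything falls off the work surface, if the arm or the gripper's body presses on something with over 40 N, if the wrist force passes 120 N, or if a joint passes its speed limit or range.

ROBOT

A 6-joint arm with a two-finger parallel gripper is mounted at the origin on the work surface. World frame = base frame: x ahead of the robot, y to its left, z up, the work surface at z = 0. Lengths are in m, angles in rad, forces in N, time in s.
With the tool pointing down it reaches from about 0.25 to 0.725 m from the base axis. Payload 4 kg.
Tool frame: the origin (TCP) lies midway between the tips of the shut fingers; the grasp point (between the pads) lies 19 mm behind it; x points along the fingers, y is the direction in which the jaws open and shut, and the axes are right-handed (so a half turn about x gives the same grasp; the last joint's range is limited). The gripper opens to 85 mm and grips with 20 to 120 N. Pads are 22 mm wide; open, the fingers measure 114 mm over their backs; the gripper's body (76 mm by 85 mm) begins 54 mm behind the grasp point. The pads swing forward as they close: fully open they stand 13 mm farther back than shut.
Start: joints at [1.196, 0.241, 0.005, 1.335, 0, 1.571], TCP at [0.183, 0.465, 0.231] pointing down, gripper open.
Joint ranges: [-2.72, 2.72], [-1.05, 1.87], [-1.09, 1.28], [-1.99, 2.15], [-1.42, 1.44], [-3.14, 3.14]. Speed limits (rad/s): [2.79, 2.79, 3.14, 3.14, 3.14, 3.14].

INTERFACE

Orientations are given as a unit quaternion [x, y, z, w].
In Python, from workcell import * gives the robot as it stands.
- The arm moves only by the tool play_rows, never from a script. Its argument "plan" is a list of rows, each a list of 7 numbers: the shift along the tool's x, y, z in mm, then the turn, a rotation vector about the tool's x, y, z in rad, then the closure, from -1 (fully open) to 1 (shut). In form: [[x, y, z, rx, ry, rz, grip], ...]. A call has 1 to 20 rows; each row shifts and turns the commanded pose from where the row before left it, along the tool's axes as they then stand; what a row does not reach is not made up. A row lasts 1/12 s, in which the tool goes at most 41.7 mm and 7.16 degrees, less where a joint would pass 70% of its speed; a pose out of reach is approached as far as the arm can. A call with a gripper value outside its range is refused whole. The fingers move at their own pace and stop on an object; the grip force is fixed at half the most. Time passes only in rows, so rows that do not move let the fingers close. It gives the time, the measured TCP pose, the force and the opening at its end, in the units of the state.
- get_obs(): the state, without advancing time (a new reading comes with each control period).
- camera(name): name is "side" or "top" or "wrist"; returns a dict with "frame" (400x640x3 uint8, red, green, blue), "depth" (400x640 float32, m along the optical axis (not along the pixel's ray), 0 where there is no reading), "fx", "fy", "cx", "cy" (pixels), "camera_from_world" (4x4, takes a point from world to camera coordinates). Camera axes: x right, y up, looking along -z (the intrinsics and any distortion apply to the point x, -y, -z); pixel columns grow to the right and rows downward; lengths in m; the calibration is good to about 2 mm. A picture is of the moment at which its call begins.
- job_done(): hands the job in, once; it reports no verdict.
Trained networks look in a picture, given as the dict that the camera call returned (one of the last four; its "shot" number tells which), for a name from the list of things; names that differ only in an ending like _2 or _b are one class to them, and where a whole thing is asked for, a point or a joint stands for the part that bears it (a point fixed in the world has none). Each returns a list of dicts, best first, with "confidence" (0 to 1); they miss things now and then, are a little off and sometimes report something else, mostly with a low value. They report only what shows in the picture. A call takes as long as a camera call. They do not tell look-alikes from the thing itself.
- search_frame(thing, picture): "centre" ([x, y, z] in m, in world coordinates, good to about 4 mm: the middle of the surface that is visible of it).
- pinpoint(thing, picture): "centre" ([x, y, z] in m, in world coordinates, good to about 4 mm: a listed point, or the origin of a listed thing).
The state is a dict: "clock": time; "joint_pos": joint angles; "joint_vel": joint speeds; "tau": joint torques, N m; "eef_pos": TCP position; "tool_rot": TCP orientation; "ft_force": force on the tool from outside, world axes, zero at the start; "ft_torque": the same for the moment, N m; "grip_width": finger opening in m.
Only numpy, scipy, OpenCV 4.12 (cv2) and the standard library are available. Lean on these libraries where they do the work, as an engineer would, in place of code of your own. Each camera call takes 0.05 s, during which the arm holds its last target. There are 200 camera calls.

## Working session

There is one attempt and no reset: what is moved stays moved. The work goes in short steps, Python scripts to look and compute and a tool call to move; the robot and the scene stay as the last step left them, time stands still between calls to the robot, and variables do not carry over. Pictures are saved under pics/ and viewed, about 8 in all and at most 12, crops included, and the job is handed in when it is done.

Besides the shell and the picture viewer there is one more tool, called by a JSON object that holds its "fn" and its "kwargs". play_rows: Moves the arm, as the interface text tells. Its arguments: {"type":"object","properties":{"plan":{"type":"array","items":{"type":"array","items":{"type":"number"}}}},"required":["plan"]}

```bash
mkdir -p pics
cat > h.py <<'E'
from workcell import *
import numpy as np, cv2
from scipy.spatial.transform import Rotation as R
def save(c,name,crop=None,s=1):
    f=c["frame"][:,:,::-1]
    if crop: f=f[crop[1]:crop[3],crop[0]:crop[2]]
    cv2.imwrite("pics/"+name,cv2.resize(f,None,fx=s,fy=s,interpolation=cv2.INTER_CUBIC))
def cloud(c):
    d=c["depth"];v,u=np.mgrid[:d.shape[0],:d.shape[1]]
    P=np.stack([(u-c["cx"])/c["fx"]*d,-(v-c["cy"])/c["fy"]*d,-d,np.ones_like(d)],-1)
    return (P@np.linalg.inv(c["camera_from_world"]).T)[...,:3]
def proj(c,p):
    q=c["camera_from_world"]@np.r_[p,1]
    return c["cx"]+c["fx"]*q[0]/-q[2], c["cy"]+c["fy"]*q[1]/q[2]
E
python3 - <<'E'
from h import *
np.set_printoptions(precision=4,suppress=True)
a=camera("top");b=camera("side")
save(a,"top.png");save(b,"side.png")
for n,c in(("top",a),("side",b)):
    print(n,{k:v for k,v in c.items() if k not in("frame","depth","camera_from_world")})
    for t in["gauge","gauge_dial","mark","clamps","panel","gauge_tip","glue"]:
        print(t,[(np.round(r["centre"],4),round(r["confidence"],2),np.round(proj(c,r["centre"]))) for r in pinpoint(t,c)])
print(get_obs())
E
```

```text
top {'fx': 506.3691351973816, 'fy': 506.3691351973816, 'cx': 328.8836613335798, 'cy': 210.0196472418237, 'shot': 1}
gauge [(array([ 0.5555,  0.2485, -0.0001]), 0.86, array([245., 220.])), (array([ 0.4198,  0.22  , -0.0017]), 0.8, array([252., 266.])), (array([ 0.48  ,  0.3163, -0.0062]), 0.52, array([221., 245.]))]
gauge_dial [(array([0.4843, 0.3223, 0.0644]), 0.84, array([214., 240.])), (array([0.5608, 0.2495, 0.0611]), 0.71, array([241., 214.])), (array([0.4279, 0.2207, 0.064 ]), 0.53, array([249., 261.]))]
mark [(array([ 0.7066, -0.2953, -0.0014]), 0.29, array([425., 173.]))]
clamps [(array([ 0.6463, -0.0378,  0.1085]), 0.87, array([341., 183.]))]
panel [(array([ 0.5654, -0.0302,  0.0844]), 0.63, array([338., 212.]))]
gauge_tip []
glue [(array([ 0.4328, -0.3433, -0.0001]), 0.56, array([443., 263.]))]
side {'fx': 408.3249269990329, 'fy': 408.3249269990329, 'cx': 320.6305477831598, 'cy': 192.59671547212656, 'shot': 2}
gauge [(array([ 0.4812,  0.321 , -0.0009]), 0.77, array([239., 170.])), (array([ 0.5557,  0.2463, -0.0038]), 0.65, array([271., 176.])), (array([0.4234, 0.2238, 0.0019
[... 371 characters left out ...]
))]
panel [(array([ 0.5653, -0.0306,  0.0861]), 0.66, array([316., 200.]))]
gauge_tip []
glue [(array([ 0.4328, -0.3445,  0.0021]), 0.74, array([335., 343.])), (array([ 0.4824,  0.3213, -0.0006]), 0.66, array([239., 170.]))]
{'clock': 0.8, 'joint_pos': array([ 1.196 ,  0.2405,  0.005 ,  1.3352, -0.    ,  1.5708]), 'joint_vel': array([ 0.0002,  0.0002,  0.002 , -0.0001,  0.0008,  0.0022]), 'tau': array([ -0.0005, -37.2156,  25.2676,   0.001 ,   0.0001,  -0.    ]), 'eef_pos': array([0.1831, 0.4653, 0.2313]), 'tool_rot': array([ 0.1318,  0.6947, -0.1317,  0.6947]), 'ft_force': array([-0.7901,  0.0718, -0.3626]), 'ft_torque': array([-0.0229, -0.0027,  0.05  ]), 'grip_width': 0.08532144430935701}
```

Run:
```python
from h import *
f=cv2.imread("pics/top.png");cv2.imwrite("pics/top2.png",cv2.resize(f[110:330,170:490],None,fx=2.5,fy=2.5,interpolation=cv2.INTER_CUBIC))
f=cv2.imread("pics/side.png");cv2.imwrite("pics/side2.png",cv2.resize(f[120:240,190:350],None,fx=5,fy=5,interpolation=cv2.INTER_CUBIC))
```

```text
(no output)
```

View pics/top2.png

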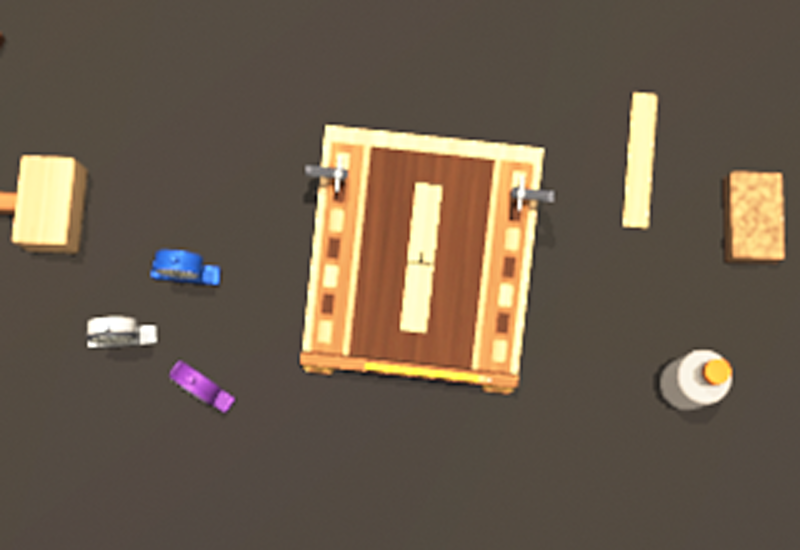

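View pics/side2.png

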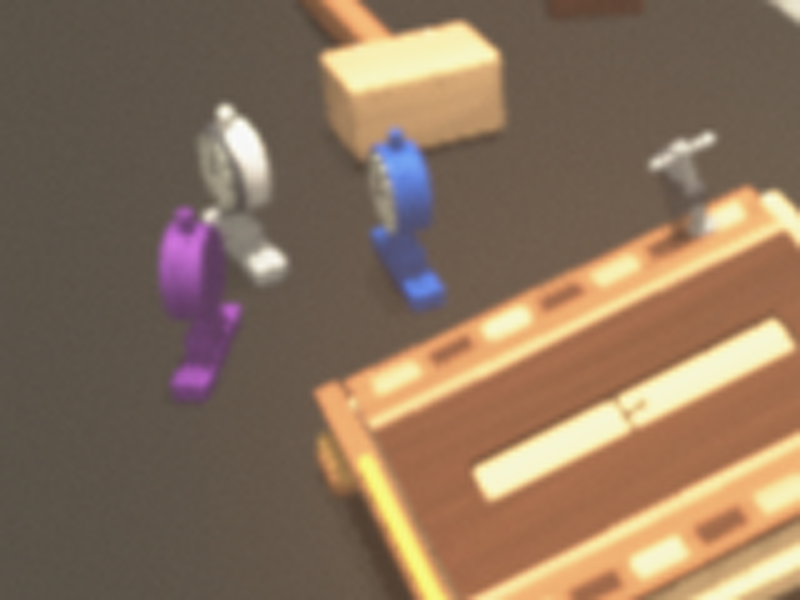

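The crop shows three gauges: white/steel at (120,332), i.e. full-image (218,243); blue at (185,268); and purple at (202,387). The white/steel one is the real gauge, as the other two are the named look-alikes. The mark is at about (420,260) in the crop, full-image (338,214). Next I'll measure the panel frame, the cross and the gauge yaw.

```bash
cat > m.py <<'E'
from h import *
np.set_printoptions(precision=4,suppress=True)
def panel(c):
    P=cloud(c);hsv=cv2.cvtColor(c["frame"],cv2.COLOR_RGB2HSV).astype(int)
    C=np.array([.5655,-.0305,.085]); d=P-C
    # dark-brown face field and pale groove floor
    near=(np.abs(d[...,0])<.09)&(np.abs(d[...,1])<.05)&(c["depth"]>0)&(P[...,2]>.04)
    brown=near&(hsv[...,2]<150)&(hsv[...,1]>100)
    Q=P[brown]; ok=np.ones(len(Q),bool)
    for _ in range(6):
        A=np.c_[Q[:,:2],np.ones(len(Q))]; k=np.linalg.lstsq(A[ok],Q[ok,2],rcond=None)[0]
        r=Q[:,2]-A@k; ok=np.abs(r)<.003
    n=np.r_[-k[:2],1];n/=np.linalg.norm(n)
    pale=near&(hsv[...,2]>170)&(hsv[...,1]<130)
    m,l,_=cv2.connectedComponentsWithStats(pale.astype(np.uint8))[1:4] if 0 else (None,None,None)
    nn,lab,st,_=cv2.connectedComponentsWithStats(cv2.morphologyEx(pale.astype(np.uint8),cv2.MORPH_CLOSE,np.ones((7,7))))
    i=1+np.argmax(st[1:,4]);G=lab==i
    g=P[G]
    (cx,cy),(w,h),a=cv2.minAreaRect((g[:,:2]*1000).astype(np.float32))
    u=np.linalg.svd(g-g.mean(0),full_matrices=False)[2][0];u*=np.sign(u[0])
    u-=n*(u@n);u/=np.linalg.norm(u)
    print("n",n,"tilt",np.degrees(np.arccos(n[2])),"n brown",ok.sum(),"groove px",G.sum(),st[i])
    print("groove dir",u,"yaw",np.degrees(np.arctan2(u[1],u[0])),"rect",cx,cy,w,h,a,"mean",g.mean(0),"floor off",(g[:,2]-np.c_[g[:,:2],np.ones(len(g))]@k).mean())
    dark=G&(hsv[...,2]<150); q=P[dark]
    q=q[np.linalg.norm(q-np.median(q,0),axis=1)<.02]
    e=(q-g.mean(0)); print("mark px",dark.sum(),"centroid",q.mean(0),"along",e.mean(0)@u,"minmax",(e@u).min(),(e@u).max(), "across",np.cross(n,u)@e.mean(0))
    print("face z at panel centre:",k@[.5655,-.0305,1])
    return n,u
def gauge(c,g=(.482,.32),zr=(.003,.3),rad=.06):
    P=cloud(c); s=(np.linalg.norm(P[...,:2]-g,axis=-1)<rad)&(P[...,2]>zr[0])&(P[...,2]<zr[1])&(c["depth"]>0)
    hsv=cv2.cvtColor(c["frame"],cv2.COLOR_RGB2HSV); s&=hsv[...,1]<60
    for lo,hi in((.006,.018),(.045,.092)):
        q=P[s&(P[...,2]>lo)&(P[...,2]<hi)]
        if len(q)<5: continue
        r=cv2.minAreaRect((q[:,:2]*1000).astype(np.float32)); v=np.linalg.svd(q[:,:2]-q[:,:2].mean(0),full_matrices=False)[2][0]
        print("gauge z",lo,hi,len(q),"rect",np.round(r[0],1),np.round(r[1],1),round(r[2],1),"axis yaw",np.degrees(np.arctan2(*v[::-1]))%180,"mean",q.mean(0), "minmax",q.min(0),q.max(0))
E
python3 - <<'E'
from m import *
for n in("top","side"):
    c=camera(n);print(n)
    try: panel(c)
    except Exception as e: print(e)
    gauge(c)
E
```

```text
top
n [-0.2548  0.0214  0.9668] tilt 14.815592592981153 n brown 480 groove px 660 [330 183  17  60 660]
groove dir [ 0.9634 -0.0801  0.2557] yaw -4.752679529029898 rect 469.3736877441406 -20.18708038330078 31.53234100341797 357.8652648925781 84.4887466430664 mean [ 0.565  -0.0294  0.0825] floor off -0.00297719965950738
mark px 1 centroid [ 0.5611 -0.0294  0.0826] along -0.0037353474536686053 minmax -0.0037353474536686053 -0.0037353474536686053 across -0.0002746078192525738
face z at panel centre: 0.08561249225303125
gauge z 0.006 0.018 99 rect [475.5 315.7] [104.1 101.5] 16.9 axis yaw 110.60155910427304 mean [0.4757 0.3098 0.0106] minmax [0.4253 0.2637 0.006 ] [0.5324 0.3692 0.0172]
gauge z 0.045 0.092 170 rect [477.6 321.8] [23.4 55.5] 5.2 axis yaw 97.37105718314695 mean [0.4763 0.3186 0.0784] minmax [0.4654 0.2945 0.0454] [0.4916 0.3487 0.0914]
side
n [-0.147   0.6244  0.7671] tilt 39.90533116281483 n brown 60 groove px 615 [284 183  66  38 615]
groove dir [ 0.6279  0.6582 -0.4154] yaw 46.34783317178847 rect 360.58154296875 -339.2540283203125 842.9093017578125 154.6356201171875 56.292381286621094 mean [ 0.5637 -0.0333  0.0833] floor off -0.015546698791712825
zero-size array to reduction operation minimum which has no identity
gauge z 0.006 0.018 75 rect [480.  317.8] [21.  82.7] 5.1 axis yaw 100.47222925163919 mean [0.4783 0.3034 0.0117] minmax [0.4673 0.2765 0.0065] [0.4916 0.3584 0.0175]
gauge z 0.045 0.092 191 rect [478.6 318.6] [23.  62.6] 6.3 axis yaw 111.15966828860903 mean [0.4771 0.3071 0.0716] minmax [0.4666 0.2871 0.0455] [0.4926 0.349  0.0914]
  return _methods._mean(a, axis=axis, dtype=dtype,
  ret = um.true_divide(
m.py:26: RuntimeWarning: Mean of empty slice.
  e=(q-g.mean(0)); print("mark px",dark.sum(),"centroid",q.mean(0),"along",e.mean(0)@u,"minmax",(e@u).min(),(e@u).max(), "across",np.cross(n,u)@e.mean(0))
```

```bash
cat >> h.py <<'E'
import json
def toolR(n,ydir):  # tool x = -n, tool y ~ ydir
    x=-np.array(n)/np.linalg.norm(n); y=np.array(ydir,float); y-=x*(x@y); y/=np.linalg.norm(y)
    return R.from_matrix(np.c_[x,y,np.cross(x,y)])
def rows(p0,r0,p1,r1,N,grip,s=None):
    d=(r0.inv()*r1).as_rotvec(); out=[];p=np.array(p0);r=r0
    for i in range(1,N+1):
        t=i/N; q=p0+(np.array(p1)-p0)*t; rr=r0*R.from_rotvec(d*t)
        row=np.r_[np.round(r.inv().apply(q-p)*1000,1),np.round((r.inv()*rr).as_rotvec(),4)]
        p=p+r.apply(row[:3]/1000); r=r*R.from_rotvec(row[3:]); out.append([float(x) for x in row]+[grip])
    print("turn deg",np.degrees(np.linalg.norm(d)),"dist mm",1000*np.linalg.norm(p1-p0),"end",p,r.as_quat()); print(json.dumps(out)); return p,r
def now():
    o=get_obs(); return o["eef_pos"],R.from_quat(o["tool_rot"])
E
python3 - <<'E'
from h import *
p,r=now();print(r.as_matrix())
a=np.radians(5.5)
for s in(1,-1):
    rows(p,r,[.479,.319,.231],toolR([0,0,1],[s*np.cos(a),s*np.sin(a),0]),16,-1)
E
```

```text
[[ 2.74352382e-05  3.66057943e-01  9.30592060e-01]
 [ 4.53623529e-05  9.30592059e-01 -3.66057944e-01]
 [-9.99999999e-01  5.22567323e-05  8.92576527e-06]]
turn deg 63.02729520659582 dist mm 330.14573698173604 end [0.47901389 0.31896846 0.23102728] [ 0.47544467  0.5234249  -0.47540788  0.52341769]
[[0.0, -1.7, 20.6, 0.0688, -0.0, -0.0, -1], [0.0, -0.4, 20.6, 0.0687, -0.0, -0.0, -1], [0.1, 1.1, 20.6, 0.0688, -0.0, -0.0, -1], [-0.0, 2.5, 20.5, 0.0687, -0.0, -0.0, -1], [0.0, 4.0, 20.2, 0.0688, -0.0, -0.0, -1], [0.0, 5.2, 20.0, 0.0687, -0.0, -0.0, -1], [0.0, 6.7, 19.5, 0.0688, -0.0, -0.0, -1], [0.1, 8.0, 19.0, 0.0687, -0.0, -0.0, -1], [-0.0, 9.2, 18.5, 0.0688, -0.0, -0.0, -1], [0.0, 10.5, 17.7, 0.0687, -0.0, -0.0, -1], [0.0, 11.8, 17.0, 0.0688, -0.0, -0.0, -1], [0.0, 12.8, 16.2, 0.0687, -0.0, -0.0, -1], [0.1, 13.9, 15.2, 0.0688, -0.0, -0.0, -1], [-0.0, 15.0, 14.2, 0.0687, -0.0, -0.0, -1], [0.0, 15.8, 13.2, 0.0688, -0.0, -0.0, -1], [0.0, 16.8, 12.1, 0.0687, -0.0, -0.0, -1]]
turn deg 116.9727048837442 dist mm 330.14573698173604 end [0.47896942 0.31896103 0.23102728] [-0.52341944  0.47540596  0.52342665  0.47544275]
[[0.0, -1.7, 20.6, -0.1276, 0.0, -0.0, -1], [0.0, -4.4, 20.1, -0.1276, 0.0, -0.0, -1], [0.1, -6.9, 19.5, -0.1276, 0.0, -0.0, -1], [-0.0, -9.2, 18.4, -0.1276, 0.0, -0.0, -1], [0.0, -11.6, 17.1, -0.1276, 0.0, -0.0, -1], [0.0, -13.6, 15.5, -0.1276, 0.0, -0.0, -1], [0.0, -15.5, 13.6, -0.1276, 0.0, 0.0, -1], [0.1, -17.2, 11.5, -0.1276, 0.0, 0.0, -1], [-0.0, -18.4, 9.3, -0.1276, 0.0, 0.0, -1], [0.0, -19.5, 6.8, -0.1276, 0.0, 0.0, -1], [0.0, -20.1, 4.4, -0.1276, 0.0, 0.0, -1], [0.0, -20.6, 1.7, -0.1276, 0.0, 0.0, -1], [0.1, -20.6, -1.0, -0.1276, 0.0, 0.0, -1], [-0.0, -20.3, -3.5, -0.1276, 0.0, 0.0, -1], [0.0, -19.8, -6.1, -0.1276, 0.0, 0.0, -1], [0.0, -18.7, -8.6, -0.1276, 0.0, 0.0, -1]]
```

{"fn": "play_rows", "kwargs": {"plan": [[0,-1.7,20.6,0.0688,0,0,-1],[0,-0.4,20.6,0.0687,0,0,-1],[0,1.1,20.6,0.0688,0,0,-1],[0,2.5,20.5,0.0687,0,0,-1],[0,4.0,20.2,0.0688,0,0,-1],[0,5.2,20.0,0.0687,0,0,-1],[0,6.7,19.5,0.0688,0,0,-1],[0,8.0,19.0,0.0687,0,0,-1],[0,9.2,18.5,0.0688,0,0,-1],[0,10.5,17.7,0.0687,0,0,-1],[0,11.8,17.0,0.0688,0,0,-1],[0,12.8,16.2,0.0687,0,0,-1],[0,13.9,15.2,0.0688,0,0,-1],[0,15.0,14.2,0.0687,0,0,-1],[0,15.8,13.2,0.0688,0,0,-1],[0,16.8,12.1,0.0687,0,0,-1],[0,0,0,0,0,0,-1],[0,0,0,0,0,0,-1]]}}

```text
clock: 2.4
eef_pos: [0.4796, 0.3184, 0.2309]
tool_rot: [0.476, 0.523, -0.476, 0.523]
ft_force: [-0.8, 0.4, -0.2]
grip_width: 0.0856
```

Run:
```python
from m import *
o=get_obs();print(o["clock"],o["eef_pos"],o["joint_pos"],o["ft_force"])
c=camera("wrist");save(c,"w1.png");gauge(c,(.479,.319));M=np.linalg.inv(c["camera_from_world"]);print(M)
for t in("gauge","gauge_dial"):print(t,[(r["centre"],r["confidence"]) for r in pinpoint(t,c)])
```

```text
2.4 [0.4796 0.3184 0.2309] [0.5858 0.3935 0.2178 1.3958 0.0003 2.0618] [-0.8251  0.4335 -0.2369]
gauge z 0.006 0.018 330 rect [478.4 348. ] [19.7 20.5] 5.2 axis yaw 176.8301058140163 mean [0.4783 0.3492 0.0122] minmax [0.4679 0.338  0.0097] [0.4891 0.3589 0.0177]
gauge z 0.045 0.092 1301 rect [480.  319.4] [23.3 53.9] 4.9 axis yaw 94.80864730384631 mean [0.4801 0.3241 0.083 ] minmax [0.4675 0.2918 0.0555] [0.4933 0.3457 0.0919]
[[ 0.9956 -0.089  -0.0278  0.4724]
 [ 0.0932  0.949   0.3011  0.3946]
 [-0.0004 -0.3024  0.9532  0.3737]
 [ 0.      0.      0.      1.    ]]
gauge [([0.4796, 0.3216, -0.0003], 0.91), ([0.5595, 0.2472, 0.001], 0.65), ([0.4218, 0.2215, 0.0018], 0.61)]
gauge_dial [([0.483, 0.3173, 0.0644], 0.68), ([0.4278, 0.2242, 0.0656], 0.57)]
```

View pics/w1.png

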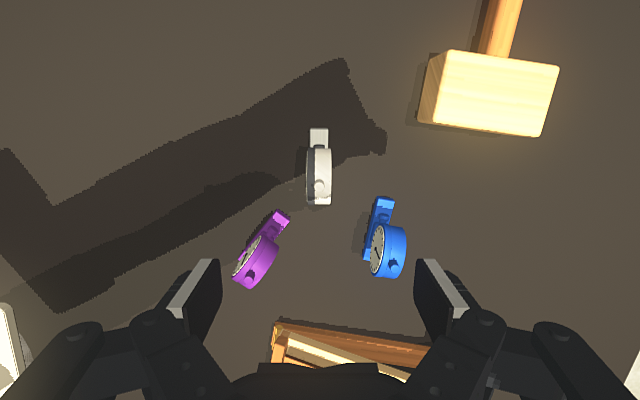

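White gauge at (320,170), midway between the fingers. Purple (265,245) and blue (387,240) are clear of the descent, so I'm descending and gripping.

{"fn": "play_rows", "kwargs": {"plan": [[30,0,0,0,0,0,-1],[35,0.3,0,0,0,0,-1],[35,0,0,0,0,0,-1],[35,0,0,0,0,0,-1],[30,0,0,-0.006,0,0,-1],[15,0,0,0,0,0,-1],[10,0,0,0,0,0,-1],[0,0,0,0,0,0,-1],[0,0,0,0,0,0,1],[0,0,0,0,0,0,1],[0,0,0,0,0,0,1],[0,0,0,0,0,0,1],[0,0,0,0,0,0,1],[0,0,0,0,0,0,1],[0,0,0,0,0,0,1],[0,0,0,0,0,0,1]]}}

```text
clock: 3.88
eef_pos: [0.4803, 0.3195, 0.0425]
tool_rot: [0.475, 0.525, -0.473, 0.525]
ft_force: [-0.2, -0.2, 5.9]
grip_width: 0.0211
```

{"fn": "play_rows", "kwargs": {"plan": [[-5,0,0,0,0,0,1],[-15,0,0,0,0,0,1],[-30,0,0,0,0,0,1],[-35,0,0,0,0,0,1],[-35,0,0,0,0,0,1],[-35,0,0,0,0,0,1],[-30,0,0,0,0,0,1],[-15,0,0,0,0,0,1],[0,0,0,0,0,0,1]]}}

```text
clock: 4.63
eef_pos: [0.4806, 0.3199, 0.2453]
tool_rot: [0.476, 0.524, -0.472, 0.525]
ft_force: [1.2, -0.0, -2.4]
grip_width: 0.0214
```

Run:
```python
from m import *
o=get_obs();print(o["clock"],o["eef_pos"],o["ft_force"],o["grip_width"])
c=camera("wrist");save(c,"w2.png")
p,r=now()
# gauge points in tool frame
P=cloud(c);L=r.inv().apply((P-p).reshape(-1,3)).reshape(P.shape)
hsv=cv2.cvtColor(c["frame"],cv2.COLOR_RGB2HSV)
s=(np.abs(L[...,1])<.016)&(np.abs(L[...,2])<.05)&(L[...,0]>-.07)&(L[...,0]<.06)&(hsv[...,2]>80)
q=L[s];print(len(q),q.min(0),q.max(0))
for lo in np.arange(-.065,.056,.01):
    k=q[(q[:,0]>lo)&(q[:,0]<=lo+.01)]
    if len(k)>5: print(round(lo,3),len(k),k.min(0),k.max(0))
np.save("L.npy",L)
n=toolR([0.2548,-.0215,.9668],[0,0,0]) if 0 else None
# panel hover
yaw=np.radians(-4.75);t=np.radians(15)
u=np.array([np.cos(yaw)*np.cos(t),np.sin(yaw)*np.cos(t),np.sin(t)]);nn=np.array([-np.sin(t)*np.cos(yaw),-np.sin(t)*np.sin(yaw),np.cos(t)])
C=np.array([.5655,-.0302,.0852])
rows(p,r,C+nn*.14,toolR(nn,u),16,1)
```

```text
4.6333 [0.4806 0.3199 0.2453] [ 1.2164 -0.0307 -2.353 ] 0.021375654649106773
8636 [-0.0621 -0.016  -0.0399] [0.0378 0.016  0.0213]
-0.065 785 [-0.0621 -0.0112 -0.0048] [-0.055  0.005  0.008]
-0.055 2435 [-0.055  -0.0122 -0.0164] [-0.045   0.013   0.0151]
-0.045 2131 [-0.045  -0.0159 -0.0251] [-0.035   0.016   0.0213]
-0.035 957 [-0.035  -0.016  -0.0269] [-0.025   0.016  -0.0096]
-0.025 420 [-0.025 -0.016 -0.027] [-0.015   0.016  -0.0097]
-0.015 98 [-0.015  -0.016  -0.0249] [-0.0059  0.0159 -0.0098]
0.015 255 [ 0.0151 -0.0059 -0.0236] [ 0.0247  0.01   -0.0103]
0.025 1522 [ 0.0252 -0.0083 -0.0399] [ 0.0349  0.0116 -0.0089]
0.035 30 [ 0.035  -0.0077 -0.0397] [ 0.0378  0.0108 -0.0391]
turn deg 18.25491326116237 dist mm 350.69479978959413 end [ 0.5294 -0.0272  0.2205] [ 0.5783  0.4068 -0.4533  0.5427]
[[1.4, 0.9, 21.9, 0.0115, -0.0016, 0.0162, 1], [1.4, 1.1, 21.8, 0.0115, -0.0016, 0.0162, 1], [1.4, 1.3, 21.8, 0.0114, -0.0016, 0.0162, 1], [1.5, 1.6, 21.8, 0.0115, -0.0016, 0.0162, 1], [1.6, 1.8, 21.8, 0.0115, -0.0016, 0.0162, 1], [1.6, 2.0, 21.8, 0.0115, -0.0016, 0.0162, 1], [1.8, 2.2, 21.7, 0.0114, -0.0016, 0.0162, 1], [1.7, 2.5, 21.7, 0.0115, -0.0016, 0.0161, 1], [1.9, 2.7, 21.7, 0.0115, -0.0016, 0.0162, 1], [1.9, 2.8, 21.7, 0.0115, -0.0016, 0.0162, 1], [2.1, 3.2, 21.6, 0.0115, -0.0016, 0.0162, 1], [2.1, 3.3, 21.5, 0.0114, -0.0016, 0.0162, 1], [2.2, 3.5, 21.5, 0.0115, -0.0016, 0.0162, 1], [2.3, 3.8, 21.5, 0.0115, -0.0016, 0.0162, 1], [2.4, 3.9, 21.4, 0.0115, -0.0016, 0.0162, 1], [2.4, 4.2, 21.4, 0.0114, -0.0016, 0.0162, 1]]
```

View pics/w2.png

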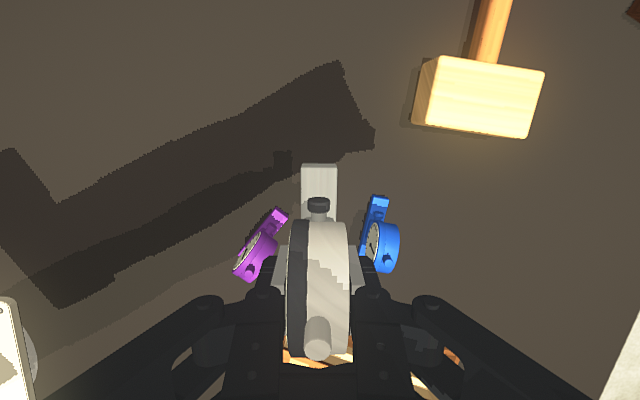

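Run:
```python
from m import *
p,r=now()
yaw=np.radians(-4.75);t=np.radians(15)
u=np.array([np.cos(yaw)*np.cos(t),np.sin(yaw)*np.cos(t),np.sin(t)]);nn=np.array([-np.sin(t)*np.cos(yaw),-np.sin(t)*np.sin(yaw),np.cos(t)])
C=np.array([.5655,-.0302,.0852])
rows(p,r,C+nn*.15-.085*np.cross(nn,u),toolR(nn,u),18,1)
```

```text
turn deg 18.25491326116237 dist mm 432.9891952605997 end [ 0.5197 -0.1116  0.2301] [ 0.5783  0.4068 -0.4533  0.5427]
[[0.7, -0.2, 24.0, 0.0102, -0.0014, 0.0144, 1], [0.6, -0.0, 24.1, 0.0102, -0.0014, 0.0144, 1], [0.8, 0.2, 24.0, 0.0102, -0.0015, 0.0144, 1], [0.7, 0.5, 24.1, 0.0102, -0.0014, 0.0144, 1], [0.8, 0.7, 24.0, 0.0102, -0.0014, 0.0144, 1], [0.9, 1.0, 24.0, 0.0102, -0.0014, 0.0144, 1], [0.9, 1.1, 24.0, 0.0102, -0.0014, 0.0144, 1], [1.0, 1.5, 24.0, 0.0102, -0.0015, 0.0144, 1], [1.0, 1.6, 24.0, 0.0102, -0.0014, 0.0143, 1], [1.0, 1.9, 24.0, 0.0102, -0.0014, 0.0144, 1], [1.2, 2.1, 23.9, 0.0102, -0.0014, 0.0144, 1], [1.2, 2.3, 23.9, 0.0102, -0.0014, 0.0144, 1], [1.2, 2.5, 23.9, 0.0102, -0.0015, 0.0144, 1], [1.4, 2.8, 23.9, 0.0102, -0.0014, 0.0144, 1], [1.4, 3.0, 23.8, 0.0102, -0.0014, 0.0144, 1], [1.5, 3.2, 23.8, 0.0102, -0.0014, 0.0144, 1], [1.6, 3.5, 23.7, 0.0102, -0.0014, 0.0144, 1], [1.6, 3.6, 23.7, 0.0102, -0.0015, 0.0144, 1]]
```

{"fn": "play_rows", "kwargs": {"plan": [[0.7,-0.2,24,0.0102,-0.0014,0.0144,1],[0.6,0,24.1,0.0102,-0.0014,0.0144,1],[0.8,0.2,24,0.0102,-0.0015,0.0144,1],[0.7,0.5,24.1,0.0102,-0.0014,0.0144,1],[0.8,0.7,24,0.0102,-0.0014,0.0144,1],[0.9,1.0,24,0.0102,-0.0014,0.0144,1],[0.9,1.1,24,0.0102,-0.0014,0.0144,1],[1.0,1.5,24,0.0102,-0.0015,0.0144,1],[1.0,1.6,24,0.0102,-0.0014,0.0143,1],[1.0,1.9,24,0.0102,-0.0014,0.0144,1],[1.2,2.1,23.9,0.0102,-0.0014,0.0144,1],[1.2,2.3,23.9,0.0102,-0.0014,0.0144,1],[1.2,2.5,23.9,0.0102,-0.0015,0.0144,1],[1.4,2.8,23.9,0.0102,-0.0014,0.0144,1],[1.4,3.0,23.8,0.0102,-0.0014,0.0144,1],[1.5,3.2,23.8,0.0102,-0.0014,0.0144,1],[1.6,3.5,23.7,0.0102,-0.0014,0.0144,1],[1.6,3.6,23.7,0.0102,-0.0015,0.0144,1],[0,0,0,0,0,0,1],[0,0,0,0,0,0,1]]}}

```text
clock: 6.35
eef_pos: [0.5168, -0.1126, 0.226]
tool_rot: [0.577, 0.409, -0.456, 0.54]
ft_force: [-0.6, 0.3, -2.2]
grip_width: 0.0214
```

Run:
```python
from m import *
o=get_obs();print(o["clock"],o["eef_pos"],o["joint_pos"],o["ft_force"],o["grip_width"])
c=camera("wrist");save(c,"w3.png");np.savez("w3.npz",**c)
for t in("mark","panel","clamps","gauge","gauge_tip"):print(t,[(r["centre"],r["confidence"],np.round(proj(c,r["centre"]))) for r in pinpoint(t,c)])
panel(c)
```

```text
6.35 [ 0.5168 -0.1126  0.226 ] [-0.2358  0.1089 -0.2043  1.007   0.0373  1.425 ] [-0.5985  0.2882 -2.2023] 0.021413846287016924
mark [([0.5591, -0.0362, 0.07], 0.49, array([312.,  89.]))]
panel [([0.5594, -0.0298, 0.0839], 0.59, array([315.,  81.]))]
clamps [([0.6486, -0.0371, 0.1058], 0.88, array([427.,  80.]))]
gauge []
gauge_tip [([0.5578, -0.0286, 0.0851], 0.19, array([314.,  79.]))]
n [-0.2579  0.0259  0.9658] tilt 15.023621470410404 n brown 21284 groove px 7616 [ 221   63  204   41 7616]
groove dir [ 0.9612 -0.0945  0.2592] yaw -5.615333463959624 rect 566.5831298828125 -32.56084060668945 29.8652400970459 163.79736328125 84.37176513671875 mean [ 0.5661 -0.0321  0.0815] floor off -0.003972791510268485
mark px 140 centroid [ 0.5624 -0.0322  0.0801] along -0.0039047799953908077 minmax -0.007413313684410007 0.0060383263132290565 across -0.0005424554504601662
face z at panel centre: 0.08522708481957275
```

View pics/w3.png

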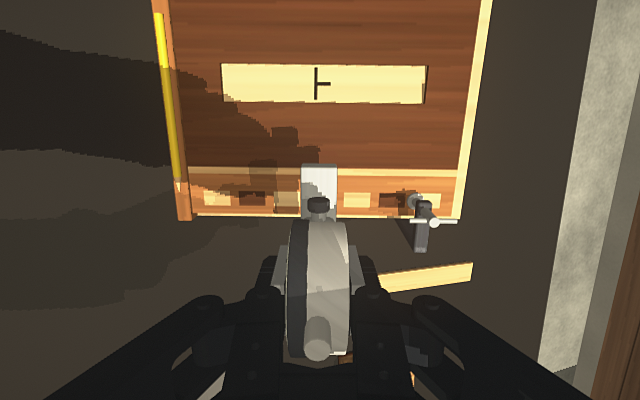

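Run:
```python
from m import *
c=dict(np.load("w3.npz"));save(c,"w3c.png",(260,50,380,120),6)
P=cloud(c);g=cv2.cvtColor(c["frame"],cv2.COLOR_RGB2GRAY)
m=(g<110).astype(np.uint8);m[:66]=0;m[101:]=0;m[:,:270]=0;m[:,370:]=0
print(g[84,295:340]); print(g[60:108,316])
n=np.array([-.2588*np.cos(.097),.2588*np.sin(.097),.9659])
for px in((316,84),(317,70),(317,97),(329,84)):print(px,P[px[1],px[0]])
```

```text
[234 234 234 235 235 235 234 235 235 235 235 235 235 235 235 235 236 239
 246 109  40  50  45  43  39  40  39  40  40  41  41  42  39  38  34 109
 247 238 235 235 235 235 235 235 235]
[ 97  98  96  78 137 245 241 126  26  42  43  45  47  47  48  51  51  51
  52  56  56  57  50  49  50  50  55  57  55  53  55  61  60  59  60  64
  64  62  55 111 225 243 174  76  93  99 101 101]
(316, 84) [ 0.5606 -0.0323  0.0803]
(317, 70) [ 0.5627 -0.0214  0.079 ]
(317, 97) [ 0.5609 -0.0428  0.079 ]
(329, 84) [ 0.5702 -0.0332  0.0859]
```

View pics/w3c.png

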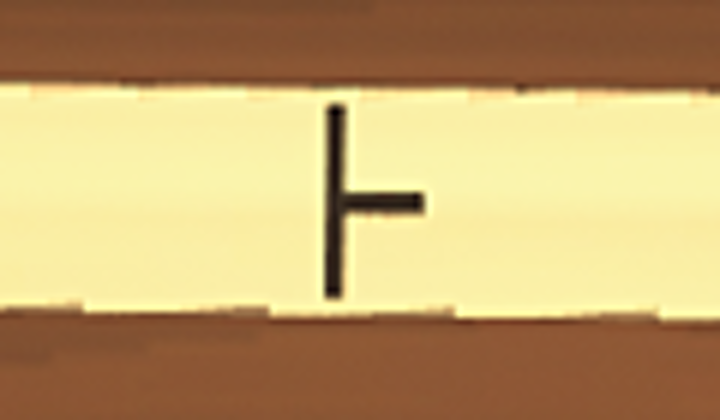

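The mark reads as an upright stroke 26 mm long (rows 68–99, col 315) with a half stroke to col 330. The right arm is 13 mm, so the crossing at (315,84) is the centre. Next I'll check how the gauge sits in the grip and plan a near hover.

```bash
cat > pose.py <<'E'
from m import *
def base_fit(c):
    p,r=now();P=cloud(c);L=r.inv().apply((P-p).reshape(-1,3)).reshape(P.shape)
    s=(np.abs(L[...,1])<.02)&(L[...,2]<-.018)&(L[...,2]>-.045)&(L[...,0]>.026)&(L[...,0]<.036)&(c["depth"]>0)
    q=L[s];A=np.c_[q[:,1:],np.ones(len(q))];k=np.linalg.lstsq(A,q[:,0],rcond=None)[0]
    r_=cv2.minAreaRect((q[:,1:]*1000).astype(np.float32))
    print("base top: n",len(q),"slope y,z deg",np.degrees(k[:2]),"x at 0",k[2],"rect",r_,"mean",q.mean(0),"y rng",np.percentile(q[:,1],[1,99]),"z",q[:,2].min())
yaw=np.radians(-5.4);t=np.radians(15)
u=np.array([np.cos(yaw)*np.cos(t),np.sin(yaw)*np.cos(t),np.sin(t)]);nn=np.array([-np.sin(t)*np.cos(yaw),-np.sin(t)*np.sin(yaw),np.cos(t)]);v=np.cross(nn,u)
C=np.array([.5655,-.0302,.0852])
def onface(x,y):  # face point vertically above
    q=np.array([x,y,0.]); q[2]=C[2]-(nn[0]*(x-C[0])+nn[1]*(y-C[1]))/nn[2]; return q
MARK=np.array([.5602,-.0317]); 
F=onface(*MARK)-nn*.005*0
E
python3 - <<'E'
from pose import *
c=dict(np.load("w3.npz"));base_fit(c)
p,r=now();print(p,get_obs()["joint_vel"])
# face point under mark along normal: floor point + 5mm n
zf=onface(*MARK)[2]-.005/nn[2]; face=np.r_[MARK,zf]+.005*nn; print("face pt",face)
rows(p,r,face-.0012*u+nn*.065,toolR(nn,u),10,1)
E
```

```text
base top: n 1252 slope y,z deg [ 0.1703 -4.028 ] x at 0 0.030541692415447186 rect ((-2.1616291999816895, -27.799747467041016), (19.36724853515625, 19.958911895751953), 89.99867248535156) mean [ 0.0325 -0.0021 -0.0285] y rng [-0.0118  0.0074] z -0.03748318690958779
[ 0.5191 -0.111   0.229 ] [-0.0008 -0.0036  0.0078 -0.0008 -0.0019 -0.0002]
face pt [ 0.5589 -0.0316  0.0835]
turn deg 0.7654098318971364 dist mm 118.14045230224657 end [ 0.541  -0.0299  0.146 ] [ 0.5806  0.4035 -0.4564  0.5401]
[[8.4, -0.7, -8.3, 0.0013, -0.0002, 0.0003, 1], [8.4, -0.6, -8.2, 0.0013, -0.0002, 0.0003, 1], [8.4, -0.7, -8.3, 0.0013, -0.0002, 0.0002, 1], [8.4, -0.7, -8.3, 0.0013, -0.0002, 0.0003, 1], [8.4, -0.7, -8.3, 0.0013, -0.0002, 0.0003, 1], [8.4, -0.7, -8.2, 0.0012, -0.0002, 0.0003, 1], [8.4, -0.7, -8.3, 0.0013, -0.0002, 0.0002, 1], [8.4, -0.8, -8.3, 0.0013, -0.0002, 0.0003, 1], [8.4, -0.7, -8.3, 0.0013, -0.0002, 0.0003, 1], [8.4, -0.8, -8.2, 0.0013, -0.0003, 0.0003, 1]]
```

Run:
```python
from pose import *
print(now()[0])
c=camera("wrist");print(now()[0],now()[1].as_quat());base_fit(c)
P=cloud(c)
g=cv2.cvtColor(c["frame"],cv2.COLOR_RGB2GRAY);panel(c)
np.savez("w4.npz",**c)
q=np.r_[MARK,.0785];print("proj MARK",proj(c,q))
m=(g<90).astype(np.uint8);m[:50]=0;m[110:]=0;m[:,:270]=0;m[:,370:]=0
n,l,s,ce=cv2.connectedComponentsWithStats(m)
for i in range(1,n):
    if 100<s[i,4]<1000 and s[i,2]<25 : print(s[i],ce[i])
```

```text
[ 0.5191 -0.111   0.229 ]
[ 0.5193 -0.1111  0.2293] [ 0.5772  0.4076 -0.4539  0.5429]
base top: n 1293 slope y,z deg [ 0.1545 -3.5663] x at 0 0.028706171204679953 rect ((0.5456914901733398, -28.651926040649414), (21.23377799987793, 20.047212600708008), 89.93341064453125) mean [ 0.0306  0.0005 -0.0302] y rng [-0.0091  0.0101] z -0.03927287868882555
n [-0.258   0.0258  0.9658] tilt 15.028673698774499 n brown 20863 groove px 7425 [ 218   66  201   41 7425]
groove dir [ 0.961  -0.0957  0.2593] yaw -5.684233534121417 rect 566.309814453125 -32.69093322753906 30.251934051513672 163.3512725830078 84.23480987548828 mean [ 0.5659 -0.0323  0.0815] floor off -0.0038894456225272134
mark px 125 centroid [ 0.5622 -0.0326  0.0802] along -0.003883770298439375 minmax -0.0072733154287608496 0.0063232417132647436 across -0.0007342886022005553
face z at panel centre: 0.08522896781181698
proj MARK (np.float64(311.0322052295118), np.float64(85.58086333381908))
[310  70  16  32 119] [313.7563  86.7395]
```

Run:
```python
from pose import *
from scipy.optimize import least_squares
c=dict(np.load("w4.npz"));p,r=now();P=cloud(c);L=r.inv().apply((P-p).reshape(-1,3)).reshape(P.shape)
hsv=cv2.cvtColor(c["frame"],cv2.COLOR_RGB2HSV)
s=(np.abs(L[...,1])<.009)&(np.abs(L[...,2])<.045)&(L[...,0]>-.07)&(L[...,0]<.045)
q=L[s]
rim=q[(q[:,0]>-.047)&(q[:,0]<-.01)|((np.abs(q[:,2])>.01)&(q[:,0]<-.01))]
f=least_squares(lambda a:np.hypot(rim[:,0]-a[0],rim[:,2]-a[1])-a[2],[-.02,0,.028],loss="soft_l1",f_scale=.0005)
print("rim",f.x,len(rim),np.abs(f.fun).mean())
f2=least_squares(lambda a:np.hypot(rim[:,0]-a[0],rim[:,2]-a[1])-.028,[-.02,0],loss="soft_l1",f_scale=.0005);print(f2.x)
s=(np.abs(L[...,1])<.02)&(L[...,2]<-.018)&(L[...,2]>-.045)&(L[...,0]>.024)&(L[...,0]<.045);q2=L[s]
for lo in np.arange(-.042,-.008,.003):
    k=q2[(q2[:,2]>lo)&(q2[:,2]<=lo+.003)]
    if len(k):print(round(lo,3),len(k),np.median(k[:,0]),k[:,0].min(),k[:,0].max())
cap=q[q[:,0]<-.05];print("cap",len(cap))
for lo in np.arange(-.066,-.04,.003):
    k=q[(q[:,0]>lo)&(q[:,0]<=lo+.003)]
    if len(k):print(round(lo,3),len(k),k[:,2].min(),k[:,2].max())
```

```text
rim [-0.0196  0.0009  0.027 ] 5592 0.0005411277527544742
[-0.0187  0.0015]
-0.042 60 0.035169505930770714 0.03046511241019193 0.038892114962840854
-0.039 271 0.030949708196817586 0.028924699655710383 0.040963300180903404
-0.036 201 0.03039712059768252 0.02898808928919671 0.03225618939499191
-0.033 195 0.030512096473995085 0.02883941095411644 0.032077159117139084
-0.03 192 0.03042813858306155 0.028242551750798348 0.03179777168625219
-0.027 193 0.03044151152928522 0.02906081715201372 0.031938706103996954
-0.024 191 0.030183218508271163 0.0240192110204535 0.03226572709665597
-0.021 74 0.030529196527476758 0.029147266640235606 0.03218713993937047
cap 896
-0.06 422 -0.0044979422327249075 0.004983506759393865
-0.057 235 -0.0043661886767672456 0.005624685091353671
-0.054 178 -0.0045320674248116605 0.0008292189793308554
-0.051 175 -0.004778696800668066 0.004055558981820728
-0.048 1634 -0.014265956762595178 0.012736496793529239
-0.045 1151 -0.017251960795954525 0.016869080444418833
-0.042 800 -0.02056637416404678 0.02062094455743661
```

The gauge is square in the grip: base top is flat at 30.4 mm ahead of the TCP, so the underside is at 42.4 mm. The earlier slope came from end-face points. Moving to a near hover.

```bash
sed -i 's/radians(-5.4)/radians(-5.6)/' pose.py
cat >> pose.py <<'E'
zf=onface(*MARK)[2]-.005/nn[2]; FACE=np.r_[MARK,zf]+.005*nn
def err():
    p,r=now();T=toolR(nn,u);d=p-FACE
    print("TCP rel face: u,v,n mm",np.round(1000*np.array([d@u,d@v,d@nn]),2),"rot err deg",np.round(np.degrees((r.inv()*T).as_rotvec()),2)); return p,r,T
E
python3 - <<'E'
from pose import *
p,r,T=err();rows(p,r,FACE-.0005*u+nn*.065,T,10,1)
E
```

```text
TCP rel face: u,v,n mm [  7.11 -83.   149.04] rot err deg [ 0.93 -0.16  0.13]
turn deg 0.9487743790533826 dist mm 118.36129872474741 end [ 0.5417 -0.0299  0.1461] [ 0.5814  0.4025 -0.4573  0.5393]
[[8.4, -0.6, -8.3, 0.0016, -0.0003, 0.0002, 1], [8.5, -0.6, -8.3, 0.0016, -0.0003, 0.0003, 1], [8.4, -0.7, -8.3, 0.0016, -0.0003, 0.0002, 1], [8.4, -0.6, -8.3, 0.0017, -0.0002, 0.0002, 1], [8.4, -0.7, -8.3, 0.0016, -0.0003, 0.0002, 1], [8.4, -0.7, -8.2, 0.0016, -0.0003, 0.0003, 1], [8.4, -0.7, -8.3, 0.0016, -0.0003, 0.0002, 1], [8.5, -0.7, -8.3, 0.0016, -0.0003, 0.0002, 1], [8.4, -0.7, -8.3, 0.0016, -0.0003, 0.0002, 1], [8.4, -0.8, -8.3, 0.0017, -0.0002, 0.0003, 1]]
```

{"fn": "play_rows", "kwargs": {"plan": [[8.4,-0.7,-8.3,0.0016,-0.0003,0.0002,1],[8.4,-0.7,-8.3,0.0016,-0.0003,0.0002,1],[8.4,-0.7,-8.3,0.0016,-0.0003,0.0002,1],[8.4,-0.7,-8.3,0.0016,-0.0003,0.0002,1],[8.4,-0.7,-8.3,0.0016,-0.0003,0.0002,1],[8.4,-0.7,-8.3,0.0016,-0.0003,0.0002,1],[8.4,-0.7,-8.3,0.0016,-0.0003,0.0002,1],[8.4,-0.7,-8.3,0.0016,-0.0003,0.0002,1],[8.4,-0.7,-8.3,0.0016,-0.0003,0.0002,1],[8.4,-0.7,-8.3,0.0016,-0.0003,0.0002,1],[0,0,0,0,0,0,1],[0,0,0,0,0,0,1],[0,0,0,0,0,0,1],[0,0,0,0,0,0,1],[0,0,0,0,0,0,1],[0,0,0,0,0,0,1]]}}

```text
clock: 8.03
eef_pos: [0.5419, -0.0312, 0.147]
tool_rot: [0.582, 0.401, -0.458, 0.539]
ft_force: [-0.2, 0.3, -3.5]
grip_width: 0.0212
```

Run:
```python
from pose import *
err();o=get_obs();print(o["clock"],o["joint_pos"],o["ft_force"],"n-force",o["ft_force"]@nn)
c=camera("wrist");save(c,"w5.png");np.savez("w5.npz",**c);err()
print("mark px",proj(c,np.r_[MARK,zf]))
for t in("gauge_tip","gauge","mark"):print(t,[(r["centre"],r["confidence"]) for r in pinpoint(t,c)])
```

```text
TCP rel face: u,v,n mm [ 0.03 -1.25 65.79] rot err deg [-0.11  0.05 -0.07]
8.0333 [-0.05    0.191  -0.3275  0.7896 -0.0133  1.6188] [-0.2219  0.307  -3.492 ] n-force -3.3081286434145594
TCP rel face: u,v,n mm [-0.06 -1.22 65.71] rot err deg [-0.11  0.05 -0.06]
mark px (np.float64(317.03376207094334), np.float64(208.58607152536337))
gauge_tip []
gauge [([0.5505, -0.0294, 0.105], 0.6), ([0.5605, -0.0278, 0.0853], 0.55)]
mark []
```

View pics/w5.png

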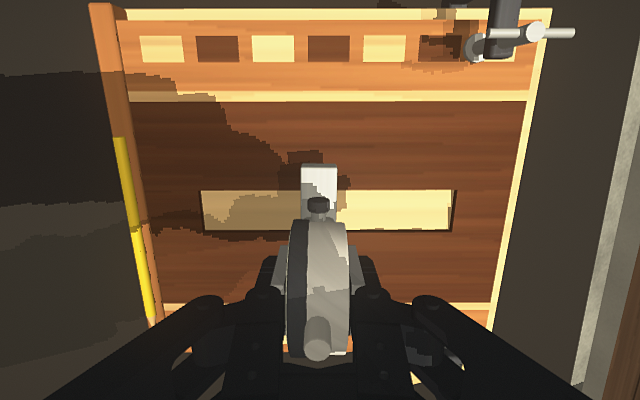

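The gauge is over the groove, base at (318,185), square to it. I'll shift 1.2 mm toward +y and descend gently to about 3.5 mm above the face.

{"fn": "play_rows", "kwargs": {"plan": [[4,0,-1.2,0,0,0,1],[5,0,0,0,0,0,1],[5,0,0,0,0,0,1],[4,0,0,0,0,0,1],[2,0,0,0,0,0,1],[0,0,0,0,0,0,1],[0,0,0,0,0,0,1],[0,0,0,0,0,0,1],[0,0,0,0,0,0,1]]}}

```text
clock: 8.98
eef_pos: [0.5467, -0.03, 0.1272]
tool_rot: [0.581, 0.402, -0.458, 0.539]
ft_force: [-1.0, -0.1, -2.2]
grip_width: 0.0214
```

Run:
```python
from pose import *
err();o=get_obs();print(o["clock"],o["ft_force"],"n-force",o["ft_force"]@nn,o["ft_torque"])
```

```text
TCP rel face: u,v,n mm [-0.6   0.32 45.4 ] rot err deg [-0.07  0.04  0.01]
8.9833 [-0.968  -0.1305 -2.1926] n-force -1.8718117167484882 [0.0776 0.5453 0.0272]
```

{"fn": "play_rows", "kwargs": {"plan": [[0.5,0,0,0,0,0,1],[0.5,0,0,0,0,0,1],[0.5,0,0,0,0,0,1],[0.5,0,0,0,0,0,1],[0,0,0,0,0,0,1],[0,0,0,0,0,0,1],[0,0,0,0,0,0,1],[0,0,0,0,0,0,1]]}}

```text
clock: 9.65
eef_pos: [0.5474, -0.0301, 0.1252]
tool_rot: [0.582, 0.402, -0.458, 0.539]
ft_force: [-1.5, -0.2, -2.2]
grip_width: 0.0212
```

Run:
```python
from pose import *
err();o=get_obs();print(o["clock"],o["ft_force"],"n-force",o["ft_force"]@nn,o["ft_torque"])
```

```text
TCP rel face: u,v,n mm [-0.41  0.35 43.31] rot err deg [-0.07  0.04 -0.01]
9.65 [-1.5178 -0.1881 -2.1774] n-force -1.717035891190161 [0.0702 0.5651 0.0132]
```

Next, half-millimetre steps with a force reading after each.

{"fn": "play_rows", "kwargs": {"plan": [[0.5,0,0,0,0,0,1],[0,0,0,0,0,0,1],[0,0,0,0,0,0,1],[0,0,0,0,0,0,1]]}}

```text
clock: 9.98
eef_pos: [0.5475, -0.0301, 0.1247]
tool_rot: [0.582, 0.402, -0.458, 0.539]
ft_force: [-1.0, -1.0, -2.7]
grip_width: 0.0215
```

{"fn": "play_rows", "kwargs": {"plan": [[0.5,0,0,0,0,0,1],[0,0,0,0,0,0,1],[0,0,0,0,0,0,1],[0,0,0,0,0,0,1]]}}

```text
clock: 10.32
eef_pos: [0.5477, -0.0301, 0.1243]
tool_rot: [0.582, 0.402, -0.458, 0.539]
ft_force: [-0.2, 0.1, -1.3]
grip_width: 0.0211
```

Run:
```python
from pose import *
err();o=get_obs();print(o["clock"],o["ft_force"],"n-force",o["ft_force"]@nn,o["ft_torque"])
```

```text
TCP rel face: u,v,n mm [-0.36  0.34 42.34] rot err deg [-0.07  0.04 -0.02]
10.3167 [-0.1813  0.0708 -1.3246] n-force -1.2310020690245815 [ 0.0422  0.5209 -0.0196]
```

{"fn": "play_rows", "kwargs": {"plan": [[0.5,0,0,0,0,0,1],[0,0,0,0,0,0,1],[0,0,0,0,0,0,1],[0,0,0,0,0,0,1]]}}

```text
clock: 10.65
eef_pos: [0.5478, -0.0302, 0.1242]
tool_rot: [0.582, 0.402, -0.458, 0.539]
ft_force: [-3.0, -1.2, 5.0]
grip_width: 0.0212
```

{"fn": "play_rows", "kwargs": {"plan": [[0.3,0,0,0,0,0,1],[0,0,0,0,0,0,1],[0,0,0,0,0,0,1],[0,0,0,0,0,0,1]]}}

```text
clock: 10.98
eef_pos: [0.5478, -0.0302, 0.1242]
tool_rot: [0.582, 0.402, -0.458, 0.539]
ft_force: [-5.0, 0.1, 7.4]
grip_width: 0.0213
```

Run:
```python
from pose import *
err();o=get_obs();print(o["clock"],o["ft_force"],"n-force",o["ft_force"]@nn,o["ft_torque"])
```

```text
TCP rel face: u,v,n mm [-0.25  0.24 42.23] rot err deg [-0.08  0.05 -0.04]
10.9833 [-4.962   0.0569  7.3576] n-force 8.386448006567035 [0.0499 1.2739 0.0122]
```

Seated: normal force is 8.4 N against about −2.7 N free, so roughly 11 N of contact. I'll ease off slightly and check the seating.

{"fn": "play_rows", "kwargs": {"plan": [[-0.2,0,0,0,0,0,1],[0,0,0,0,0,0,1],[0,0,0,0,0,0,1],[0,0,0,0,0,0,1],[0,0,0,0,0,0,1],[0,0,0,0,0,0,1]]}}

```text
clock: 11.48
eef_pos: [0.5478, -0.0302, 0.1242]
tool_rot: [0.582, 0.402, -0.458, 0.539]
ft_force: [-5.3, -0.7, 5.9]
grip_width: 0.0217
```

Run:
```python
from pose import *
err();o=get_obs();print(o["clock"],o["ft_force"],"n-force",o["ft_force"]@nn,o["ft_torque"],o["joint_vel"])
c=camera("wrist");s_=camera("side")
P=cloud(c)-FACE; L=np.stack([P@u,P@v,P@nn],-1)
h=cv2.cvtColor(c["frame"],cv2.COLOR_RGB2HSV)
b=(np.abs(L[...,0])<.012)&(L[...,1]>.017)&(L[...,1]<.043)&(np.abs(L[...,2]-.012)<.005)
q=L[b]
for lo in np.arange(.017,.043,.003):
    k=q[(q[:,1]>lo)&(q[:,1]<=lo+.003)]
    if len(k):print(round(lo,3),len(k),"h med",np.median(k[:,2]),"u rng",np.percentile(k[:,0],[2,98]))
q=q[(q[:,1]<.036)&(q[:,1]>.018)];k=np.linalg.lstsq(np.c_[q[:,:2],np.ones(len(q))],q[:,2],rcond=None)[0];print("base slope u,v deg",np.degrees(k[:2]))
f=(np.abs(L[...,0])<.05)&(L[...,1]>.045)&(L[...,1]<.065)&(np.abs(L[...,2])<.004)
q=L[f];k=np.linalg.lstsq(np.c_[q[:,:2],np.ones(len(q))],q[:,2],rcond=None)[0];print("face slope",np.degrees(k[:2]),"h",k[2],len(q))
c["frame"][:,300:0]=0
save(c,"w6.png",(200,120,440,330),2.5);save(s_,"s6.png",(250,110,410,230),5)
for n,x in(("w",c),("s",s_)):
    for t in("gauge","gauge_tip"):
        for r in pinpoint(t,x): d=r["centre"]-FACE;print(n,t,np.round([d@u,d@v,d@nn],4),r["confidence"])
```

```text
TCP rel face: u,v,n mm [-0.28  0.24 42.23] rot err deg [-0.08  0.05 -0.04]
11.4833 [-5.265  -0.7189  5.9278] n-force 7.063798788332064 [ 0.0617  1.1696 -0.066 ] [-0.0001  0.     -0.0003 -0.0005  0.001  -0.0006]
0.017 68 h med 0.011986976733097406 u rng [-0.0092  0.0102]
0.02 99 h med 0.012012722037542417 u rng [-0.0092  0.0101]
0.023 217 h med 0.01207873250030097 u rng [-0.0097  0.0098]
0.026 199 h med 0.01208561389287051 u rng [-0.0096  0.0099]
0.029 198 h med 0.011922037934884014 u rng [-0.0095  0.0099]
0.032 199 h med 0.011915496633586573 u rng [-0.0094  0.0099]
0.035 203 h med 0.011938196892262025 u rng [-0.0094  0.0099]
0.038 150 h med 0.0112733021320046 u rng [-0.0088  0.0098]
base slope u,v deg [ 0.429  -1.3674]
face slope [0.007  0.0883] h -6.585504144189164e-05 6644
w gauge [-0.0002  0.0016  0.0027] 0.83
s gauge [ 0.0012  0.0038 -0.001 ] 0.81
s gauge [-0.0509  0.2803 -0.0784] 0.77
s gauge [-0.1765  0.2365 -0.0387] 0.67
```

View pics/w6.png

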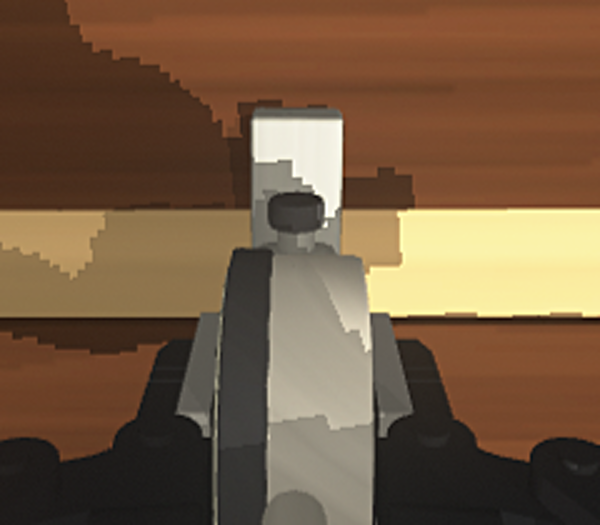

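View pics/s6.png

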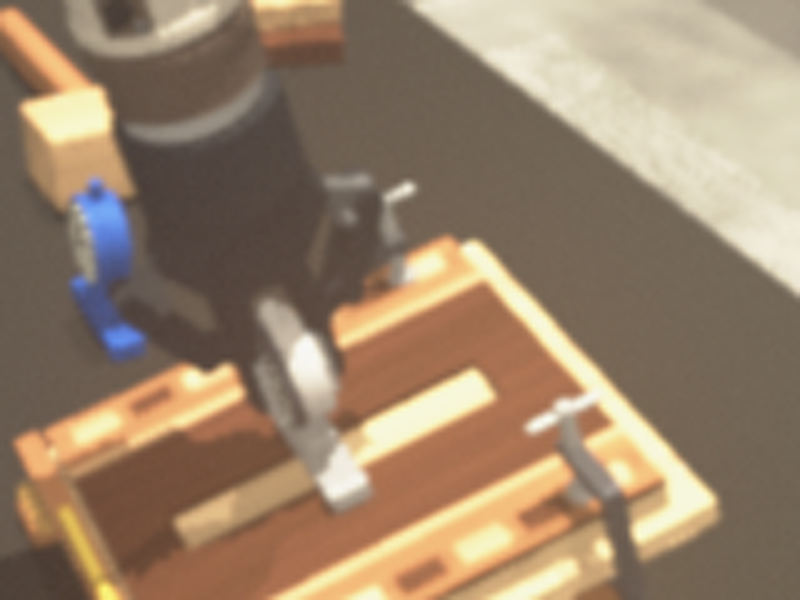

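The base top measures 12.0 mm above the face along its length, so the underside is on the face. Contact force is about 9–10 N and the arm is still. The views show the base straddling the groove squarely, with its visible end at row 110 of the crop. Handing in.

```bash
python3 -c "
from workcell import *
print(job_done()); o=get_obs(); print(o['clock'],o['ft_force'],o['grip_width'])"
```

```text
the job is handed in; nothing more can be done
None
the job is handed in; nothing more can be done
```

I picked up the white/steel gauge and set it across the groove on the pencil cross. I handed the job in at about 11.5 s with the gauge still gripped and pressing. I left the blue and purple look-alikes and the bystanders alone.

**Last checks before hand-in:**
- **Seating:** the base top measured 12.0 mm above the face along its visible part, which puts the underside on the face. The tool was within 0.1° of square to my estimate of the panel.
- **Position:** the gauge axis was about 0.3 mm from the measured cross centre, with camera calibration good to about 2 mm.
- **Press:** the contact force was about 9–10 N after allowing for the gauge's weight, slightly above the 8 N asked for but within the 3.5–18 N limits. The fingers were holding at a 21.7 mm opening and the arm was still.

**Disagreements and gaps:**
- **Cross:** one half-stroke of the cross did not show. I took the crossing as its centre, which fits the 13 mm length of the arm that does show.
- **Base tilt:** plane fits on the base gave slopes of 1.4° and, while it hung free, 3.6°. The height profiles were flat both times; the 3.6° came from end-face points, so I put the 1.4° down to scatter.
- **Side camera:** the network's gauge estimate was 4 mm off along the base, which is its stated accuracy.
- **Spindle:** I did not read it directly; I inferred its reading from the seating.

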